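# Dispense one brass spacer and slide it onto the green pad

### The arm

A 7-joint arm with a two-finger parallel gripper is mounted at the origin on the work surface. World frame = base frame: x ahead of the robot, y to its left, z up, the work surface at z = 0. Lengths are in mm, angles in degrees, forces in N, time in s.
With the tool pointing down it reaches from about 400 to 850 mm from the base axis. Payload 4.4 kg.
Tool frame: the origin (TCP) lies on the mounting face of the last link; the fingertips stand 199 mm ahead of it and the grasp point (between the pads) lies 180 mm ahead of it; z points along the fingers, x is the direction in which the jaws open and shut, and the axes are right-handed (so a half turn about z gives the same grasp; the last joint's range is limited). The gripper opens to 94 mm and grips with 3 to 60 N. Pads are 16 mm wide; open, the fingers measure 119 mm over their backs; the gripper's body (75 mm by 177 mm) begins 78 mm behind the grasp point.
Start: joints at [66.016, 36.005, 2.206, 86.941, -1.547, 57.084, -1.146], TCP at [224.614, -609.971, 404.678] pointing down, gripper open.
Joint ranges: [-175.42, 175.42], [-21.48, 121.26], [-71.46, 75.88], [10.55, 141.38], [-63.04, 243.04], [13.31, 113.54], [-168.57, 168.57]. Speed limits (degrees/s): [147.25, 147.25, 180, 180, 180, 180, 180].

### API

Orientations are given as a 3x3 rotation matrix whose columns are the frame's x, y, z axes.
In Python, from station import * gives the robot as it stands.
- The arm moves only by the shell command python3 -m pendant 'ROWS' [FORCE]. ROWS is JSON, a list of rows, each a list of 3 entries, a list of its own where there are three numbers: the turn, a rotation vector about the tool's x, y, z in rad, then the shift along the tool's x, y, z in mm, then the opening, from 0 (shut) to 1 (fully open). A call has 1 to 5 rows; each row is the pose to reach, as a shift and turn from the pose commanded when the call began, along the tool's axes at that moment; what a row does not reach only later rows make up. A row lasts 1/10 s, in which the tool goes at most 50 mm and 8.59 degrees, less where a joint would pass 70% of its speed; a pose out of reach is approached as far as the arm can. A call with a gripper value outside its range is refused whole. The fingers move at their own pace and stop on an object; FORCE is the grip in N (left out, the last holds). Time passes only in rows, so rows that repeat a pose let the fingers close. It gives the time, the measured TCP pose, the force and the opening at its end, in the units of the state.
- get_obs(): the state, without advancing time (a new reading comes with each control period).
- grab_frame(name): name is "side" or "top" or "wrist"; returns a dict with "img" (384x512x3 uint8, blue, green, red), "fov_y" (degrees; the focal length in pixels is half the picture's height over the tangent of half this angle, whatever the lens; pixels are square), "cx", "cy" (the principal point, pixels), "D" ([k1, k2, p1, p2, k3] as OpenCV has them; the pictures are not rectified), "extrinsics" (4x4, takes a point from world to camera coordinates); the wrist camera has in their place "tool_from_camera" (4x4, takes a point from camera to tool coordinates, whose origin is the TCP and whose axes are the tool frame's). Camera axes: x right, y down, z forward; pixel columns grow to the right and rows downward; lengths in mm; the calibration is good to about 2 mm. A picture is of the moment at which its call begins: read the wrist's pose just before it. There is no depth.
- sign_off(): hands the job in, once; it reports no verdict.
The state is a dict: "clock": time; "joint_pos": joint angles; "joint_velocities": joint speeds; "joint_efforts": joint torques, N m; "eef_pos": TCP position; "tcp_rot": TCP orientation; "ft_force": force on the tool from outside, world axes, zero at the start; "wrist_torque": the same for the moment, N m; "opening": finger opening in mm.
Only numpy, scipy, OpenCV 4.12 (cv2) and the standard library are available. Lean on these libraries where they do the work, as an engineer would, in place of code of your own. Each camera call takes 0.05 s, during which the arm holds its last target.

### The job

Press the red plunger of the washer feeder right down once and let it come back up, so that a single brass spacer is pushed out of the magazine onto the metal apron. Then nudge that spacer sideways with the fingertips, without picking it up, until it lies flat and wholly on the green round pad. Leave the other spacers in the magazine and the things around the feeder where they are.

Things in the scene. Friction and masses are not known exactly. Their poses are not given: they have to be found in the camera images.
- feeder: Washer feeder, fixed to the bench; place and heading vary. Origin: on the bench, under the magazine's axis; x points from the magazine back to the plunger (away from the robot at yaw 0), z up; spacers come out towards -x. Its dark steel apron, 3 mm thick (top at z = 3 mm), spans x -90 to +5, y -125 to +125 mm, flat and without rims.
- magazine_top (a point): Centre of the open top of the clear square magazine tube, 45 mm above the bench, on the feeder's origin axis. 40 x 40 mm outside (46 mm in y over its dark corner posts), walls 3 mm; the mouth at the foot of its -x side is 12 mm high and 34 mm wide.
- housing_top (a point): Centre of the top of the blue housing behind the magazine, at feeder x = 66 mm, 52 mm above the bench. The housing spans feeder x 21 to 111, y -28 to +28 mm.
- plunger (a joint): Travel of the red plunger in m: 0 up (at rest), 0.020 right down at its stop. Moves straight down; takes 3 N to start and about 9 N at the stop when pressed slowly (more if fast), and springs up when released. A hidden tongue moves forward by twice this travel and at full travel leaves the spacer's centre about 39 mm from the magazine's axis, towards feeder -x.
- plunger_top (a point): Centre of the flat top of the round red plunger button (34 mm diameter), at feeder x = 65, y = 0 mm, z = 88 mm when up and 68 mm when down.
- spacer1: Brass spacer, a flat round disc 32 mm in diameter and 10 mm high, 60 g, with a dark 11 mm centre. The lowest of the three in the magazine: the one that the plunger pushes out. Origin: centre of its underside; z is its axis.
- spacer2: The same kind of brass spacer, the middle one of the stack; it drops to the magazine's floor when the plunger comes back up, and stays there. Origin as spacer1.
- spacer3: The same kind of brass spacer, the top one of the stack; it stays in the magazine. Origin as spacer1.
- green_pad: Green round pad, 74 mm in diameter, thin vinyl flush with the apron (no step). Origin: its centre. It lies at feeder x = -45 mm, at y = +78 or -78 mm: either side of the mouth.
- white_pad: White round pad of the same size at the same place on the other side of the mouth; not used.
- glue: Bystander: white glue bottle with red label and cap, 34 mm in diameter, 95 mm high, standing beside the feeder's housing, 120 to 145 mm off its centre line. Origin: centre of its underside.
- socket: Bystander: brass lamp socket, 36 mm in diameter, 50 mm high, standing on the other side of the housing. Origin: centre of its underside.
- driver: Bystander: screwdriver with orange handle lying beside the apron's end, roughly along feeder x. Origin: at the underside, on its length.
- tape: Bystander: red tape measure, 62 x 34 x 56 mm high, standing beside the apron's other end. Origin: centre of its underside.
Not all that is in view belongs to the job. Leave any blue or white look-alike of the spacer3 alone.

How it is judged:
By the outcome, as a careful person would: the job done as asked, in the order asked, and still so for the second after the job is handed in, with the robot touching nothing.
It also fails if it takes over 45 s, if anything falls off the work surface, if the arm or the gripper's body presses on something with over 40 N, if the wrist force passes 120 N, or if a joint passes its speed limit or range.

## Working session

There is one attempt and no reset: what is moved stays moved. The work goes in short steps, Python scripts to look and compute and a shell command to move; the robot and the scene stay as the last step left them, time stands still between calls to the robot, and variables do not carry over. Pictures are saved under pics/ and viewed, and the job is handed in when it is done.

```bash
mkdir -p pics; ls; python3 - <<'E'
from station import *
import cv2
o=get_obs(); print({k:o[k] for k in ("clock","eef_pos","tcp_rot","ft_force","opening")})
for n in ("side","top"):
    f=grab_frame(n); cv2.imwrite(f"pics/{n}0.png",f["img"]); print(n,f["fov_y"],f["cx"],f["cy"],f["D"],f["extrinsics"])
E
```

```text
pics
{'clock': 0.0, 'eef_pos': array([ 224.51685706, -609.68922295,  403.78094872]), 'tcp_rot': array([[ 3.45540339e-01, -9.38403660e-01, -6.67232293e-04],
       [-9.38402117e-01, -3.45540981e-01,  1.70191049e-03],
       [-1.82763513e-03,  3.80534701e-05, -9.99998329e-01]]), 'ft_force': array([ 0.90443029, -0.64262915,  0.9466949 ]), 'opening': 94.04552962743094}
side 42.95433124305209 251.27196139140278 188.02887607596207 [-0.02004689  0.          0.          0.          0.        ] [[ 7.15947200e-01 -6.98092494e-01  9.29926905e-03 -3.64731783e+02]
 [-3.87633910e-01 -4.08555721e-01 -8.26330548e-01  3.00157252e+02]
 [ 5.80654423e-01  5.88004330e-01 -5.63108648e-01  7.24987814e+02]
 [ 0.00000000e+00  0.00000000e+00  0.00000000e+00  1.00000000e+00]]
top 50.706637823291004 255.50589294793213 194.25498090859114 [-0.06350431  0.          0.          0.          0.        ] [[ 1.55539511e-02 -9.99780047e-01 -1.40688395e-02  2.54679755e+01]
 [-9.92293895e-01 -1.37045796e-02 -1.23146299e-01  5.77755630e+02]
 [ 1.22926405e-01  1.58758350e-02 -9.92288797e-01  7.76677009e+02]
 [ 0.00000000e+00  0.00000000e+00  0.00000000e+00  1.00000000e+00]]
```

View pics/side0.png

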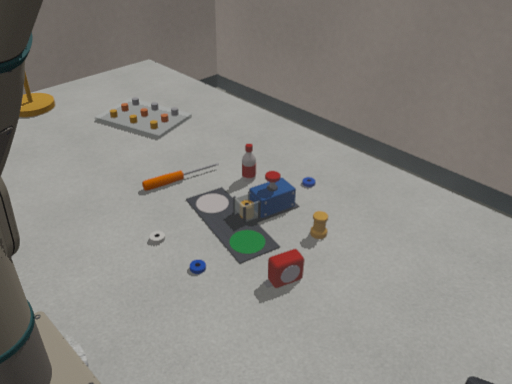

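View pics/top0.png

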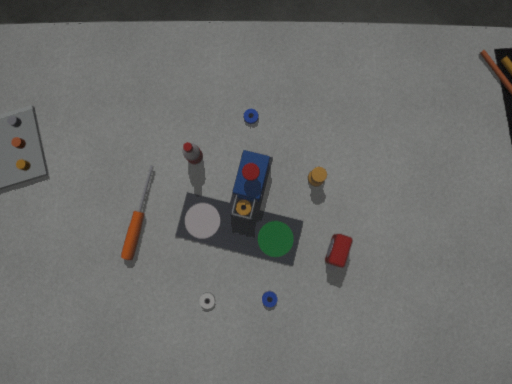

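The side view shows the white pad at (212,203), the green pad at (247,242) and the plunger at (272,178). In the top view green is at (276,239), white at (203,220), the plunger at (251,172) and the magazine at (243,208). Next I'll measure them.

```bash
cat > h.py <<'E'
from station import *
import cv2, numpy as np
def cam(f,o=None):
    h,w=f["img"].shape[:2]; F=h/2/np.tan(np.radians(f["fov_y"])/2)
    K=np.array([[F,0,f["cx"]],[0,F,f["cy"]],[0,0,1]])
    if "extrinsics" in f: T=np.array(f["extrinsics"])
    else:
        W=np.eye(4); W[:3,:3]=o["tcp_rot"]; W[:3,3]=o["eef_pos"]
        T=np.linalg.inv(W@np.array(f["tool_from_camera"]))
    return K,np.array(f["D"]),T
def ray(c,uv):
    K,D,T=c; p=cv2.undistortPoints(np.array([[uv]],float),K,D)[0,0]
    d=T[:3,:3].T@np.array([p[0],p[1],1]); return -T[:3,:3].T@T[:3,3], d/np.linalg.norm(d)
def plane(c,uv,z):
    o,d=ray(c,uv); return o+d*(z-o[2])/d[2]
def tri(c1,u1,c2,u2):
    o1,d1=ray(c1,u1);o2,d2=ray(c2,u2)
    s=np.linalg.lstsq(np.c_[d1,-d2],o2-o1,rcond=None)[0]
    a=o1+s[0]*d1;b=o2+s[1]*d2; return (a+b)/2,np.linalg.norm(a-b)
def proj(c,p):
    K,D,T=c; return cv2.projectPoints(np.array([p],float),cv2.Rodrigues(T[:3,:3])[0],T[:3,3],K,D)[0][0,0]
def blobs(m,amin=40):
    n,l,s,ce=cv2.connectedComponentsWithStats(m.astype(np.uint8)); 
    return [(s[i],ce[i],l==i) for i in range(1,n) if s[i,4]>=amin]
def hsv(f): return cv2.cvtColor(f["img"],cv2.COLOR_BGR2HSV)
E
python3 - <<'E'
from h import *
R={}
for n in("side","top"):
    f=grab_frame(n);c=cam(f);H=hsv(f);h,s,v=[H[...,i].astype(int) for i in range(3)]
    for nm,m in dict(green=(h>45)&(h<80)&(s>120)&(v>60),red=((h<6)|(h>174))&(s>150)&(v>60),white=(s<40)&(v>150),blue=(h>100)&(h<125)&(s>120)).items():
        for st,ce,_ in blobs(m,60)[:8]: print(n,nm,st,ce.round(1), plane(c,ce,3).round(1), plane(c,ce,88).round(1)[:2])
E
```

```text
side green [230 230  35  24 644] [246.9 241.4] [490.9  -6.2   3. ] [421.7 -77.7]
side red [266 172  14   7  85] [272.2 175.1] [711.1 132.4   3. ] [613.5  43. ]
side red [269 250  34  19 378] [284.9 258.9] [508.6 -96.    3. ] [ 437.1 -155.8]
side white [     2     60    510    324 112329] [248.  250.1] [474.  -26.9   3. ] [407.  -95.7]
side white [197 194  31  18 450] [211.9 202.7] [526.7 146.7   3. ] [452.9  55.5]
side blue [250 178  45  24 428] [270.8 190.2] [660.8  88.9   3. ] [569.6   5.1]
side blue [303 178  12   8  70] [308.3 181.2] [755.3  52.6   3. ] [651.9 -26.4]
side blue [190 260  15  14 159] [197.1 266.3] [370.3   7.2   3. ] [316.7 -66. ]
top green [258 221  35  36 993] [275.  238.5] [490.1  -7.2   3. ] [488.8  -4.3]
top red [242 164  17  16 215] [250.4 171.3] [629.9  46.1   3. ] [614.5  43.5]
top red [329 235  22  31 458] [339.8 250. ] [ 468.4 -140.4    3. ] [ 469.3 -124. ]
top blue [244 109  14  14 142] [250.5 115.6] [751.1  47.8   3. ] [723.4  45.1]
top blue [233 151  36  48 860] [251. 175.] [622.   44.5   3. ] [607.3  42.2]
top blue [262 292  15  15 158] [269. 299.] [367.5   3.7   3. ] [378.6   5.4]
```

```bash
cat > g.py <<'E'
import sys
from h import *
# usage g.py x y z yaw : remaining shift/turn in tool axes
x,y,z,yaw=map(float,sys.argv[1:5]); o=get_obs(); R=np.array(o["tcp_rot"])
a=np.radians(yaw); c,s=np.cos(a),np.sin(a)
Rt=np.array([[c,s,0],[s,-c,0],[0,0,-1]])
print("t",o["clock"],"pos",o["eef_pos"].round(1),"F",o["ft_force"].round(1),"open",round(o["opening"],1))
print("turn",cv2.Rodrigues(R.T@Rt)[0].ravel().round(4),"shift",(R.T@(np.array([x,y,z])-o["eef_pos"])).round(1))
E
python3 -m pendant '[[[0,0,-0.13],[-32,-39,0],0.3],[[0,0,-0.26],[-64,-78,0],0],[[0,0,-0.4],[-96,-118,0],0],[[0,0,-0.53],[-128,-158,0],0],[[0,0,-0.66],[-160,-194,0],0]]' 20; python3 g.py 614.3 43.3 320 -13.7
```

```text
clock: 0.7
eef_pos: [351.5, -392.3, 404.8]
tcp_rot: [[0.851, -0.525, 0.001], [-0.525, -0.851, -0.0], [0.001, 0.0, -1.0]]
ft_force: [0.6, 0.4, -0.9]
opening: 57.4
t 0.7 pos [ 351.5 -392.3  404.8] F [ 0.6  0.4 -0.9] open 57.4
turn [ 1.000e-04 -6.000e-04 -3.136e-01] shift [  -5.1 -508.7   84.8]
```

```bash
python3 -m pendant '[[[0,0,-0.1],[-1,-48,0],0],[[0,0,-0.2],[-2,-96,0],0],[[0,0,-0.3],[-3,-144,0],0],[[0,0,-0.31],[-4,-192,0],0],[[0,0,-0.31],[-4,-240,0],0]]'; python3 g.py 614.3 43.3 320 -13.7
```

```text
clock: 1.2
eef_pos: [474.9, -186.8, 404.8]
tcp_rot: [[0.969, -0.246, 0.0], [-0.246, -0.969, -0.0], [0.0, 0.0, -1.0]]
ft_force: [0.7, 0.6, -0.0]
opening: 17.5
t 1.2 pos [ 474.9 -186.8  404.8] F [ 0.7  0.6 -0. ] open 17.5
turn [ 0.0001 -0.0001 -0.009 ] shift [  78.6 -257.3   84.8]
```

```bash
python3 -c "
from h import *
f=grab_frame('top');cv2.imwrite('pics/top1.png',f['img'])
o=get_obs();f=grab_frame('wrist');print(f['tool_from_camera']);cv2.imwrite('pics/w1.png',f['img'])"
```

```text
[[ 9.99998938e-01  1.62651763e-04 -1.44855949e-03  1.62209311e-01]
 [ 2.10658594e-04  9.67196847e-01  2.54027981e-01 -7.41760713e+01]
 [ 1.44236027e-03 -2.54028016e-01  9.67195785e-01  2.02208981e+01]
 [ 0.00000000e+00  0.00000000e+00  0.00000000e+00  1.00000000e+00]]
```

```bash
python3 -m pendant '[[[0,0,-0.01],[14,-45,0],0],[[0,0,-0.01],[28,-90,0],0],[[0,0,-0.01],[42,-135,0],0],[[0,0,-0.01],[50,-170,0],0],[[0,0,-0.01],[50,-170,0],0]]'; python3 g.py 614.3 43.3 320 -13.7; python3 -c "
from h import *
o=get_obs();f=grab_frame('wrist');cv2.imwrite('pics/w2.png',f['img']);c=cam(f,o)
import pickle;pickle.dump((f,o),open('w2.pkl','wb'))
for p in [(614.3,43.3,88),(490.5,-6.7,3),(552,59,45)]: print(p,proj(c,p))"
```

```text
clock: 1.8
eef_pos: [566.2, -30.2, 404.7]
tcp_rot: [[0.974, -0.228, 0.002], [-0.228, -0.974, 0.004], [0.001, -0.004, -1.0]]
ft_force: [-1.0, -0.1, -0.6]
opening: 0.4
t 1.8 pos [566.2 -30.2 404.7] F [-1.  -0.1 -0.6] open 0.4
turn [-0.0043 -0.001   0.0094] shift [ 30.  -82.2  85.1]
(614.3, 43.3, 88) [280.96413491 102.27327206]
(490.5, -6.7, 3) [188.62282449 165.73328752]
(552, 59, 45) [218.43939243 102.3808126 ]
```

View pics/w2.png

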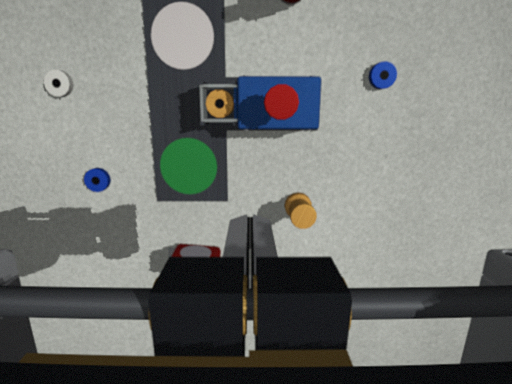

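The wrist view shows red at (281,101), green at (188,166), white at (182,35) and the stack at (219,103). All match the projections. I'll refine the frame from this view.

```bash
python3 - <<'E'
from h import *
import pickle
f,o=pickle.load(open('w2.pkl','rb'));c=cam(f,o);H=hsv(f);h,s,v=[H[...,i].astype(int) for i in range(3)]
P={}
ro=np.s_[0:210]
for nm,m,z in (("green",(h>45)&(h<80)&(s>120),3),("red",((h<6)|(h>174))&(s>150)&(v>60),88),("white",(s<45)&(v>150),3),("blue",(h>100)&(h<125)&(s>120),52)):
    m=m.copy();m[210:]=0
    for st,ce,_ in blobs(m,300):
        p=plane(c,ce,z);print(nm,st,ce.round(1),p.round(1))
E
python3 g.py 614.5 43.5 300 -13.7
```

```text
green [ 160  138   57   56 2514] [188.1 165.6] [489.9  -6.4   3. ]
red [264  85  35  34 917] [280.9 101.5] [614.4  44.   88. ]
white [    0     0   512   210 81638] [268.4 106.3] [607.   42.4   3. ]
white [ 151    2   63   67 3244] [182.   35.1] [525.5 145.5   3. ]
blue [369  62  28  27 532] [382.4  74.9] [728.9  47.1  52. ]
blue [ 233   77   88   53 3335] [275.8 102.6] [612.5  44.3  52. ]
blue [ 84 168  26  24 449] [ 96.6 179.4] [394.2   8.7  52. ]
t 1.85 pos [565.1 -33.5 404.4] F [-0.9 -0.4  0.8] open 0.3
turn [-0.0012  0.0002  0.0058] shift [ 30.2 -86.2 104.5]
```

```bash
python3 -m pendant '[[[0,0,0.005],[15,-43,20],0],[[0,0,0.005],[30,-86,50],0],[[0,0,0.005],[30,-86,90],0],[[0,0,0.005],[30,-86,100],0],[[0,0,0.005],[30,-86,100],0]]'; python3 g.py 614.4 43.6 287 -13.5;  python3 -c "
from h import *
o=get_obs();f=grab_frame('wrist');cv2.imwrite('pics/w3.png',f['img'])
f=grab_frame('side');cv2.imwrite('pics/s3.png',cv2.resize(f['img'][120:300,150:390],None,fx=3,fy=3))"
```

```text
clock: 2.35
eef_pos: [612.9, 38.1, 303.0]
tcp_rot: [[0.97, -0.243, -0.005], [-0.243, -0.97, -0.002], [-0.004, 0.003, -1.0]]
ft_force: [0.2, 0.8, 0.4]
opening: 0.9
t 2.35 pos [612.9  38.1 303. ] F [0.2 0.8 0.4] open 0.9
turn [ 0.0035  0.0044 -0.0097] shift [ 0.2 -5.8 16. ]
```

View pics/s3.png

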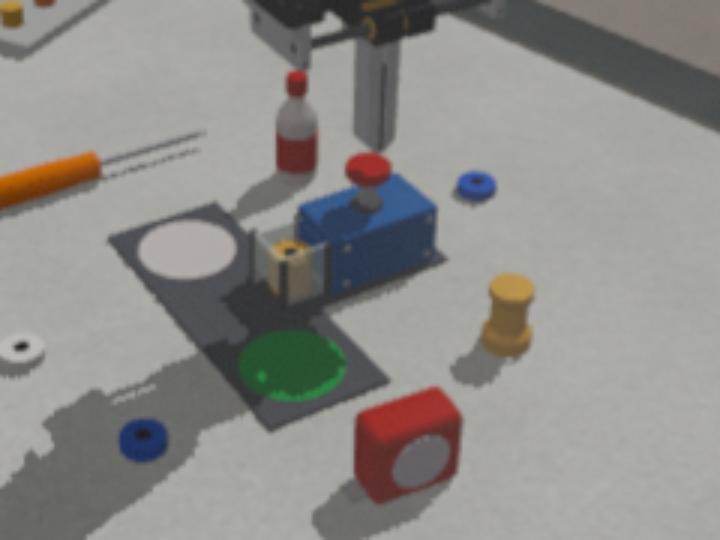

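View pics/w3.png

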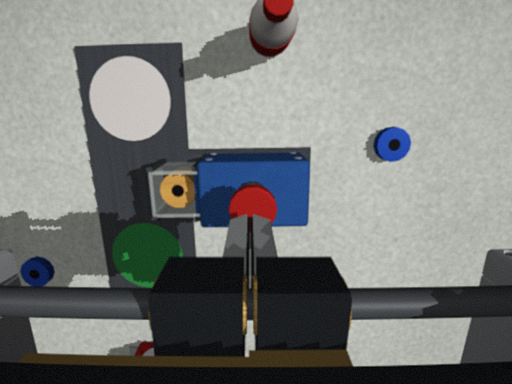

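The fingers stand above the plunger, about 5 mm short of centre. I'll settle there and then press slowly.

```bash
python3 g.py 614.4 43.6 287 -13.5; python3 -m pendant '[[[0,0,-0.005],[0,-3,3],0],[[0,0,-0.005],[0,-3,6],0],[[0,0,-0.005],[0,-3,10],0],[[0,0,-0.005],[0,-3,10],0]]';python3 g.py 614.4 43.6 265 -13.5
```

```text
t 2.45 pos [614.2  38.4 306. ] F [-0.2  0.2 -0.2] open 0.6
turn [ 0.0008 -0.0014 -0.0103] shift [-1.1 -5.1 19. ]
clock: 2.85
eef_pos: [614.5, 43.3, 294.6]
tcp_rot: [[0.972, -0.236, -0.0], [-0.236, -0.972, -0.0], [-0.0, 0.0, -1.0]]
ft_force: [0.6, 1.2, -0.1]
opening: 0.5
t 2.85 pos [614.5  43.3 294.6] F [ 0.6  1.2 -0.1] open 0.5
turn [ 0.0003  0.0003 -0.0025] shift [-0.2 -0.3 29.6]
```

```bash
python3 -m pendant '[[[0,0,0],[0,0,3],0],[[0,0,0],[0,0,6],0],[[0,0,0],[0,0,9],0],[[0,0,0],[0,0,12],0],[[0,0,0],[0,0,14],0]]';python3 g.py 614.4 43.6 267 -13.5
```

```text
clock: 3.35
eef_pos: [614.8, 43.6, 281.5]
tcp_rot: [[0.972, -0.236, 0.0], [-0.236, -0.972, -0.0], [0.0, 0.0, -1.0]]
ft_force: [-1.9, -0.6, 9.9]
opening: 0.6
t 3.35 pos [614.8  43.6 281.5] F [-1.9 -0.6  9.9] open 0.6
turn [ 0.0002 -0.0004 -0.0024] shift [-0.3  0.1 14.5]
```

```bash
python3 -m pendant '[[[0,0,0],[0,0,3],0],[[0,0,0],[0,0,6],0],[[0,0,0],[0,0,9],0],[[0,0,0],[0,0,12],0],[[0,0,0],[0,0,13],0]]';python3 -m pendant '[[[0,0,0],[0,0,1],0],[[0,0,0],[0,0,2],0],[[0,0,0],[0,0,2],0],[[0,0,0],[0,0,2],0]]';python3 g.py 614.4 43.6 267 -13.5
```

```text
clock: 3.85
eef_pos: [614.7, 43.6, 268.7]
tcp_rot: [[0.972, -0.236, 0.0], [-0.236, -0.972, -0.0], [0.0, 0.0, -1.0]]
ft_force: [-2.3, -0.2, 10.3]
opening: 0.4
clock: 4.25
eef_pos: [614.7, 43.6, 267.4]
tcp_rot: [[0.972, -0.236, 0.001], [-0.236, -0.972, -0.0], [0.001, 0.0, -1.0]]
ft_force: [-3.5, 0.0, 13.5]
opening: 0.5
t 4.25 pos [614.7  43.6 267.4] F [-3.5  0.  13.5] open 0.5
turn [ 0.0003 -0.0006 -0.0024] shift [-0.3  0.1  0.4]
```

```bash
python3 -m pendant '[[[0,0,0],[0,0,1],0],[[0,0,0],[0,0,2],0],[[0,0,0],[0,0,2],0]]'; python3 -c "
from h import *
for n in ('side','top'):
  f=grab_frame(n);a=f['img'][120:300,150:390];cv2.imwrite(f'pics/{n}4.png',cv2.resize(a,None,fx=3,fy=3))"
```

```text
clock: 4.55
eef_pos: [614.7, 43.7, 267.2]
tcp_rot: [[0.972, -0.236, 0.001], [-0.236, -0.972, -0.001], [0.001, 0.001, -1.0]]
ft_force: [-8.0, -1.6, 26.9]
opening: 0.3
```

View pics/side4.png

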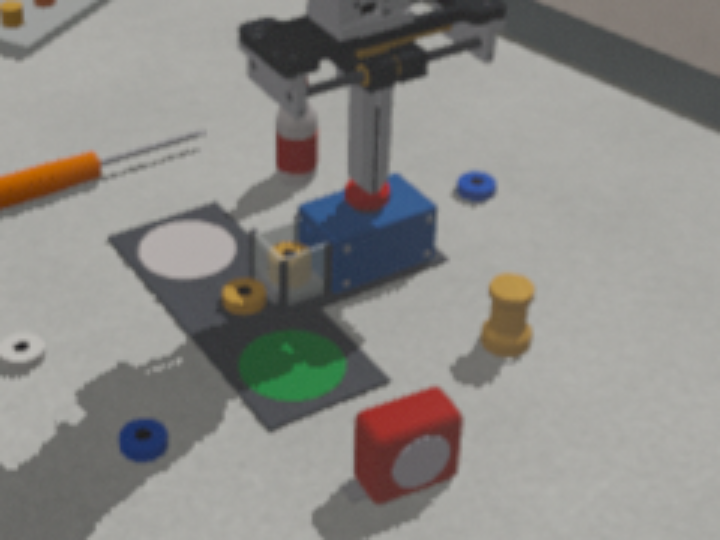

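The plunger is at its stop: the TCP held at 267 mm while the force rose to 27 N. The spacer is out at crop pixel (244,296). Now I'll release.

```bash
python3 -m pendant '[[[0,0,0],[0,0,-5],0],[[0,0,0],[0,0,-12],0],[[0,0,0],[0,0,-20],0],[[0,0,0],[0,0,-35],0],[[0,0,0],[0,0,-55],0]]'; python3 -m pendant '[[[0,0,0],[-10,-10,-20],0.15],[[0,0,0],[-30,-25,-25],0.15],[[0,0,0],[-30,-25,-25],0.15]]'
python3 - <<'E'
from h import *
for n in("side","top"):
    f=grab_frame(n);c=cam(f);H=hsv(f);h,s,v=[H[...,i].astype(int) for i in range(3)]
    m=(h>10)&(h<28)&(s>110)&(v>70)
    for st,ce,_ in blobs(m,25): print(n,st,ce.round(1),plane(c,ce,13).round(1))
    a=f['img'][120:300,150:390];cv2.imwrite(f'pics/{n}5.png',cv2.resize(a,None,fx=3,fy=3))
E
python3 g.py 600 50 300 -13.4
```

```text
clock: 5.15
eef_pos: [614.4, 43.5, 318.8]
tcp_rot: [[0.972, -0.236, -0.002], [-0.236, -0.972, -0.0], [-0.002, 0.001, -1.0]]
ft_force: [0.2, 0.7, 0.3]
opening: 0.2
clock: 5.45
eef_pos: [590.2, 78.2, 345.5]
tcp_rot: [[0.973, -0.231, 0.001], [-0.231, -0.973, 0.003], [0.0, -0.003, -1.0]]
ft_force: [-0.1, -0.1, -0.3]
opening: 13.6
side [ 29  93  26  23 384] [ 41.9 103.9] [473.9 904.9  13. ]
side [245  92  33  10  58] [258.  97.] [1005.   477.3   13. ]
side [110 109   7   8  44] [113.4 112.9] [602.6 694.1  13. ]
side [130 115   7   8  51] [132.9 118.5] [624.2 620.7  13. ]
side [150 121   7   8  48] [153.4 124.3] [646.6 548.1  13. ]
side [142 171  41  19 395] [162.1 180. ] [491.7 289.2  13. ]
side [224 213  15  12 135] [230.8 218.5] [510.   63.9  13. ]
side [311 212  17  26 316] [318.9 224.8] [630.7 -81.3  13. ]
top [502  56  10  17  86] [507.4  62.7] [ 880.1 -516.7   13. ]
top [ 16 160  10  10  75] [ 20.6 163.9] [638.8 540.1  13. ]
top [308 167  19  19 253] [317.  175.9] [620.3 -92.6  13. ]
top [122 211  20  49 384] [131.3 234.2] [493.8 288.9  13. ]
t 5.55 pos [591.5  75.  344.2] F [-0.5  0.2 -0.1] open 13.9
turn [ 0.0001 -0.0008 -0.0031] shift [14.1 22.3 44.2]
```

View pics/side5.png

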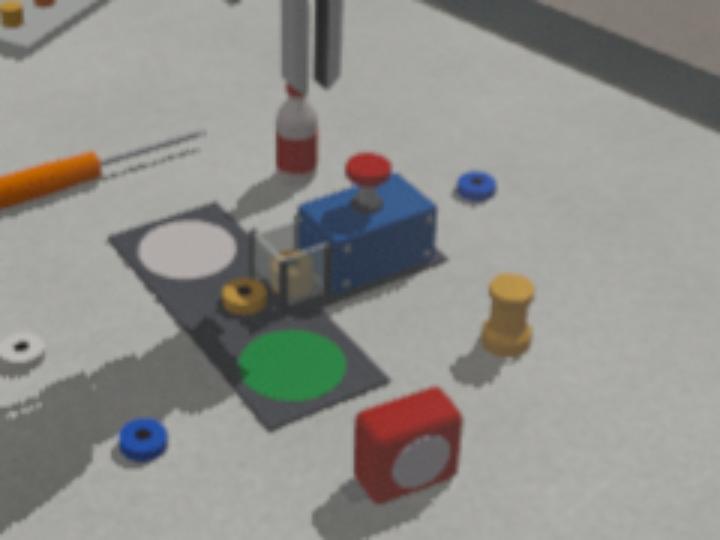

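View pics/top5.png

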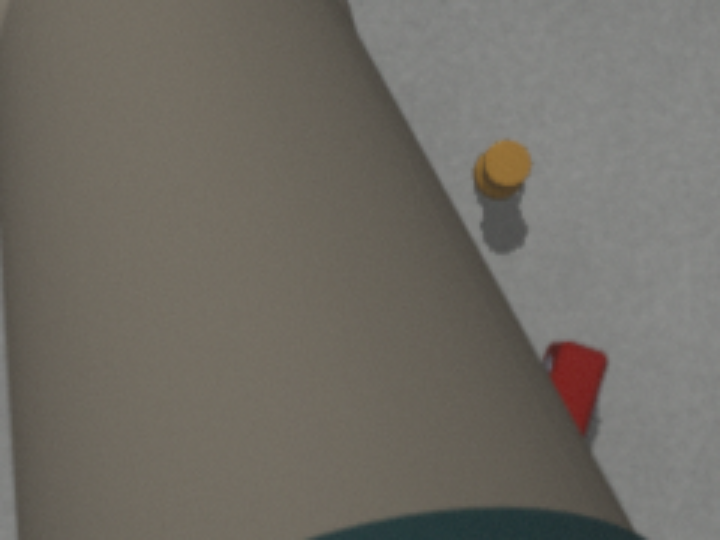

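```bash
python3 g.py 516.8 104 260 -13.4; 
```

```text
t 5.55 pos [591.5  75.  344.2] F [-0.5  0.2 -0.1] open 13.9
turn [ 0.0001 -0.0008 -0.0031] shift [-79.5 -10.7  84.1]
```

```bash
python3 -m pendant '[[[0,0,0],[-40,-5,0],0.15],[[0,0,0],[-79,-11,5],0.15],[[0,0,0],[-79,-11,45],0.15],[[0,0,0],[-79,-11,84],0.15],[[0,0,0],[-79,-11,84],0.15]]';  python3 -m pendant '[[[0,0,0],[0,0,0],0.15],[[0,0,0],[0,0,0],0.15]]'; python3 - <<'E'
from h import *
o=get_obs();f=grab_frame('wrist');cv2.imwrite('pics/w6.png',f['img'])
f=grab_frame('side');a=f['img'][120:300,150:390];cv2.imwrite(f'pics/s6.png',cv2.resize(a,None,fx=3,fy=3))
E
python3 g.py 516.8 104 206 -13.4
```

```text
clock: 6.05
eef_pos: [515.8, 102.7, 255.6]
tcp_rot: [[0.972, -0.237, -0.009], [-0.237, -0.972, -0.003], [-0.008, 0.005, -1.0]]
ft_force: [-1.2, -0.1, 0.1]
opening: 14.0
clock: 6.25
eef_pos: [518.4, 103.9, 261.0]
tcp_rot: [[0.972, -0.237, 0.002], [-0.237, -0.972, 0.0], [0.002, -0.001, -1.0]]
ft_force: [0.2, 0.2, -0.2]
opening: 14.2
t 6.35 pos [518.2 104.1 261.3] F [-0.3 -0.4 -0.6] open 14.2
turn [-0.0014 -0.0029 -0.0048] shift [-1.5  0.5 55.3]
```

View pics/w6.png

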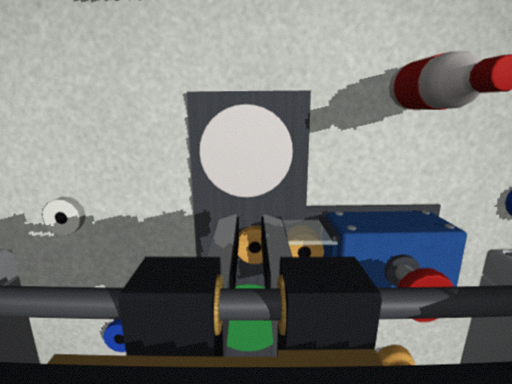

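View pics/s6.png

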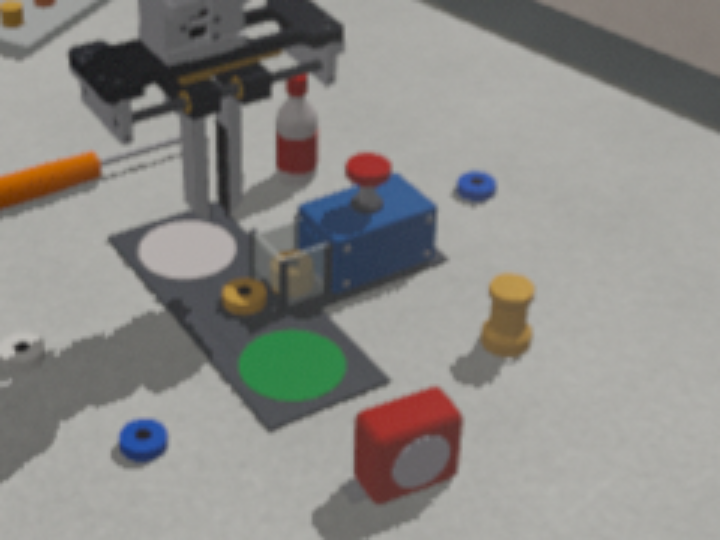

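```bash
python3 -m pendant '[[[0,0,-0.005],[-2,0,20],0.15],[[0,0,-0.005],[-2,0,35],0.15],[[0,0,-0.005],[-2,0,47],0.15],[[0,0,-0.005],[-2,0,54],0.15],[[0,0,-0.005],[-2,0,54],0.15]]'; python3 g.py 516.3 104 206 -13.4
python3 - <<'E'
from h import *
o=get_obs();f=grab_frame('wrist');cv2.imwrite('pics/w7.png',f['img'])
f=grab_frame('side');a=f['img'][120:300,150:390];cv2.imwrite(f'pics/s7.png',cv2.resize(a,None,fx=3,fy=3))
E
```

```text
clock: 6.85
eef_pos: [515.3, 104.7, 205.4]
tcp_rot: [[0.973, -0.231, -0.0], [-0.231, -0.973, -0.0], [-0.0, 0.0, -1.0]]
ft_force: [0.4, -0.0, -0.2]
opening: 14.3
t 6.85 pos [515.3 104.7 205.4] F [ 0.4 -0.  -0.2] open 14.3
turn [0.0003 0.0004 0.0008] shift [ 1.1  0.4 -0.6]
```

View pics/w7.png

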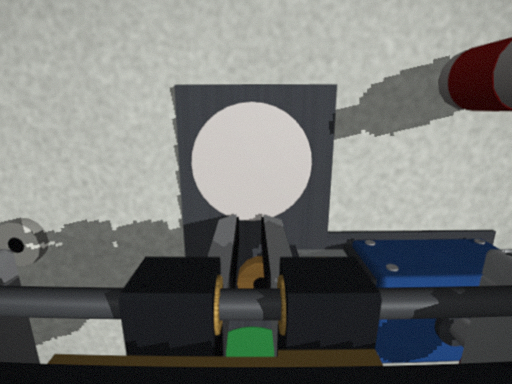

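View pics/s7.png

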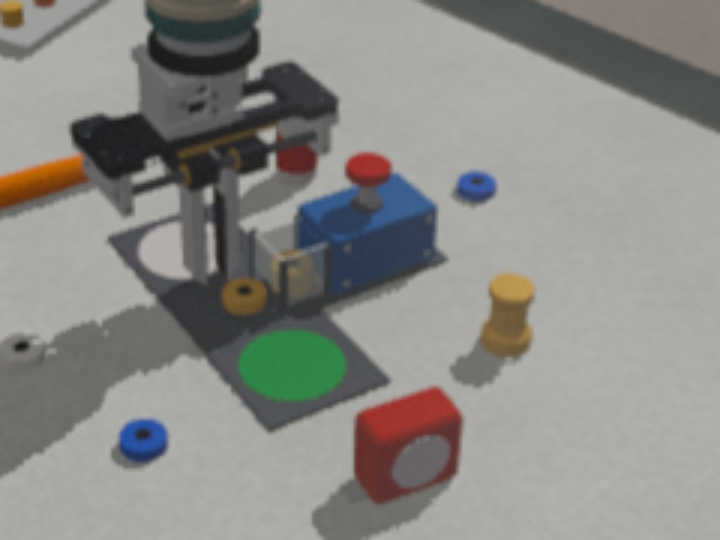

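The fingertips are down behind the spacer. Its hole at (262,282) lies about 6 mm right of the gap centre, so I'll shift 2 mm right and start pushing.

```bash
python3 -m pendant '[[[0,0,0],[2,2,0],0.15],[[0,0,0],[2,8,0],0.15],[[0,0,0],[2,14,0],0.15],[[0,0,0],[2,20,0],0.15],[[0,0,0],[2,26,0],0.15]]';python3 -m pendant '[[[0,0,0],[0,5,0],0.15],[[0,0,0],[0,10,0],0.15],[[0,0,0],[0,15,0],0.15],[[0,0,0],[0,15,0],0.15]]'; python3 g.py 486 10 206 -13.4
python3 - <<'E'
from h import *
o=get_obs();f=grab_frame('wrist');cv2.imwrite('pics/w8.png',f['img'])
f=grab_frame('side');a=f['img'][120:300,150:390];cv2.imwrite(f'pics/s8.png',cv2.resize(a,None,fx=3,fy=3))
E
```

```text
clock: 7.45
eef_pos: [511.4, 78.5, 205.9]
tcp_rot: [[0.973, -0.231, 0.001], [-0.231, -0.973, 0.0], [0.001, -0.001, -1.0]]
ft_force: [-0.2, 1.7, 1.2]
opening: 14.2
clock: 7.85
eef_pos: [507.5, 63.3, 205.6]
tcp_rot: [[0.973, -0.232, -0.001], [-0.232, -0.973, -0.001], [-0.001, 0.001, -1.0]]
ft_force: [0.8, 0.1, 0.0]
opening: 14.2
t 7.85 pos [507.5  63.3 205.6] F [0.8 0.1 0. ] open 14.2
turn [ 0.001   0.0006 -0.0003] shift [-8.6 56.9 -0.3]
```

View pics/w8.png

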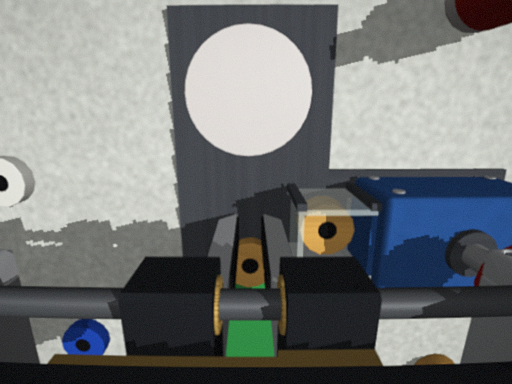

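View pics/s8.png

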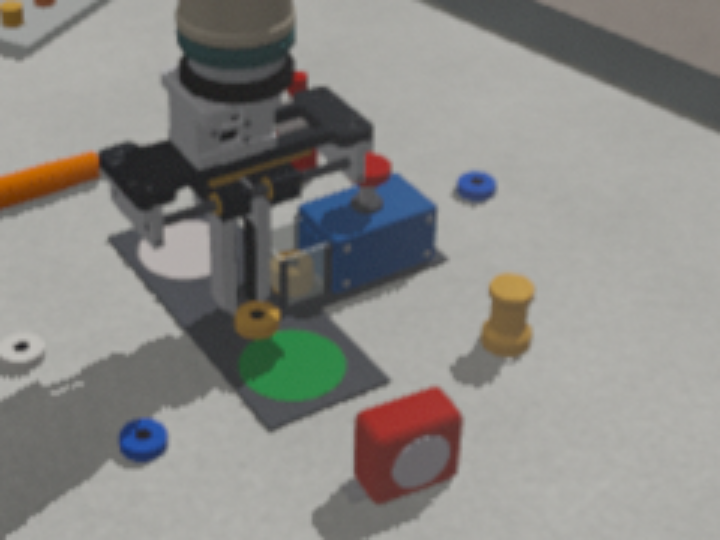

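The spacer at (250,265) is now centred in the cradle and moving. I'll measure how far is left.

```bash
python3 - <<'E'
from h import *
f=grab_frame('side');c=cam(f);p=plane(c,(236,224.7),13);print(p)
g=np.array([490,-6.6]);d=g-p[:2];print(d, d@[.973,-.23], -d@[.23,.973])
E
```

```text
[503.52644519  40.46199949  13.        ]
[-13.52644519 -47.06199949] -2.3369712821764184 48.90240789840335
```

```bash
python3 -m pendant '[[[0,0,0],[0,4,0],0.15],[[0,0,0],[0,10,0],0.15],[[0,0,0],[-1,16,0],0.15],[[0,0,0],[-1,22,0],0.15],[[0,0,0],[-2,28,0],0.15]]';python3 -m pendant '[[[0,0,0],[0,6,0],0.15],[[0,0,0],[0,11,0],0.15],[[0,0,0],[0,16,0],0.15],[[0,0,0],[0,20,0],0.15],[[0,0,0],[0,20,0],0.15]]'
python3 - <<'E'
from h import *
f=grab_frame('side');a=f['img'][120:300,150:390];cv2.imwrite(f'pics/s9.png',cv2.resize(a,None,fx=3,fy=3))
E
```

```text
clock: 8.5
eef_pos: [499.3, 36.8, 205.7]
tcp_rot: [[0.973, -0.231, 0.0], [-0.231, -0.973, -0.0], [0.0, 0.0, -1.0]]
ft_force: [0.6, 0.4, -0.2]
opening: 13.9
clock: 9.0
eef_pos: [494.7, 17.3, 205.7]
tcp_rot: [[0.973, -0.232, -0.0], [-0.232, -0.973, -0.0], [-0.0, 0.0, -1.0]]
ft_force: [0.4, -0.1, 0.3]
opening: 14.3
```

View pics/s9.png

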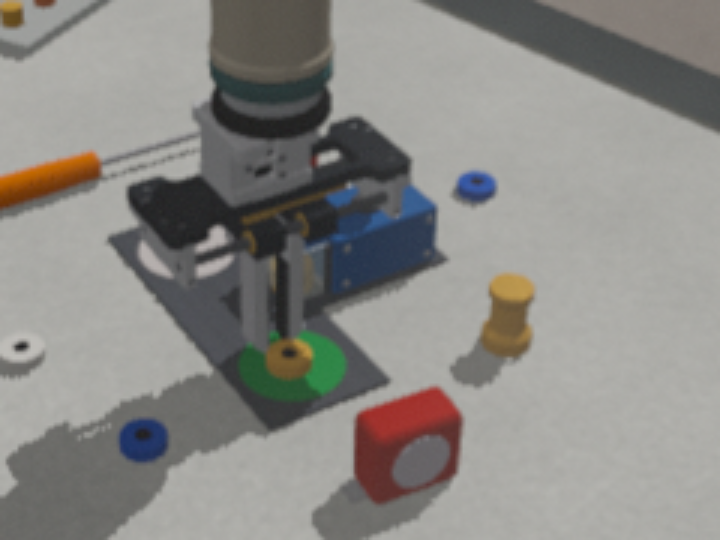

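The spacer at (289,357) is nearly centred on the pad (292,365). I'll back off, rise, and check.

```bash
python3 -m pendant '[[[0,0,0],[0,-5,0],0.15],[[0,0,0],[0,-10,0],0.15],[[0,0,0],[0,-10,-20],0.15],[[0,0,0],[0,-10,-60],0.15],[[0,0,0],[0,-10,-105],0.15]]';python3 -m pendant '[[[0,0,0],[0,-30,-45],0.15],[[0,0,0],[0,-60,-90],0.15],[[0,0,0],[0,-60,-90],0.15]]'
python3 - <<'E'
from h import *
f=grab_frame('side');c=cam(f);a=f['img'][120:300,150:390];cv2.imwrite(f'pics/s10.png',cv2.resize(a,None,fx=3,fy=3))
H=hsv(f);h,s,v=[H[...,i].astype(int) for i in range(3)]
for st,ce,_ in blobs((h>10)&(h<28)&(s>110)&(v>70),25): print('side',st,ce.round(1),plane(c,ce,10).round(1))
o=get_obs();f=grab_frame('wrist');cv2.imwrite('pics/w10.png',f['img']);c=cam(f,o)
H=hsv(f);h,s,v=[H[...,i].astype(int) for i in range(3)]
for st,ce,_ in blobs((h>10)&(h<28)&(s>110)&(v>70),100): print('wrist',st,ce.round(1),plane(c,ce,10).round(1))
for st,ce,_ in blobs((h>45)&(h<80)&(s>100)&(v>30),100): print('green',st,ce.round(1),plane(c,ce,3).round(1))
E
```

```text
clock: 9.55
eef_pos: [496.6, 28.8, 311.0]
tcp_rot: [[0.973, -0.229, -0.003], [-0.229, -0.973, 0.0], [-0.003, 0.0, -1.0]]
ft_force: [0.7, 0.3, -0.5]
opening: 13.9
clock: 9.85
eef_pos: [512.4, 91.0, 405.8]
tcp_rot: [[0.974, -0.226, 0.01], [-0.226, -0.974, 0.005], [0.009, -0.007, -1.0]]
ft_force: [0.7, 0.7, 0.5]
opening: 14.1
side [   9   48   46   69 1069] [29.4 98.9] [464.  976.6  10. ]
side [209  70  37  11  80] [224.2  75.5] [1055.   698.1   10. ]
side [110 109   7   8  44] [113.4 112.9] [605.6 699.9  10. ]
side [130 115   7   8  50] [132.9 118.5] [627.2 626.2  10. ]
side [150 121   7   8  48] [153.4 124.3] [649.8 553.2  10. ]
side [142 171  41  19 393] [162. 180.] [493.9 293.2  10. ]
side [311 212  17  26 318] [318.9 224.8] [633.9 -79.   10. ]
side [239 233  15  13 155] [245.9 239.1] [488.7  -5.2  10. ]
wrist [273 181  25  21 383] [284.2 190.7] [552.  54.  10.]
wrist [238 230  21  24 366] [247.8 241.6] [489.6  -4.8  10. ]
wrist [214 276   9  59 333] [217.1 305.6] [423.4 -92.8  10. ]
wrist [280 279   6  55 183] [283.  305.8] [ 516.4 -115.2   10. ]
green [237 216  27  50 745] [250.5 240. ] [493.1  -6.5   3. ]
```

View pics/s10.png

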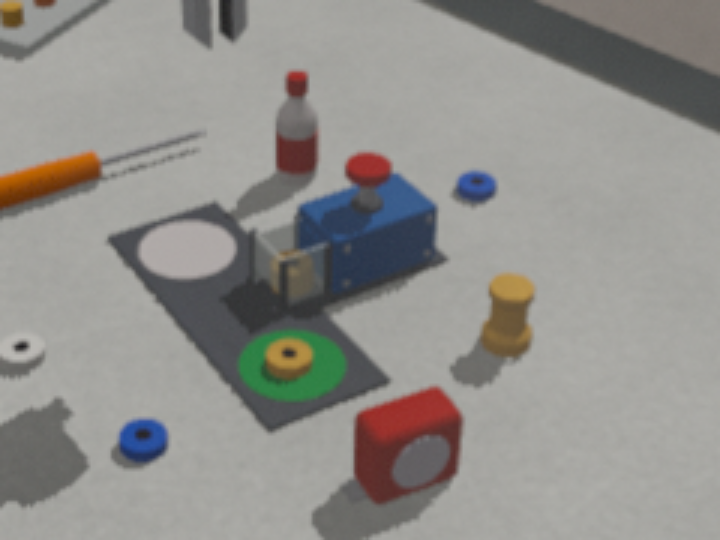

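View pics/w10.png

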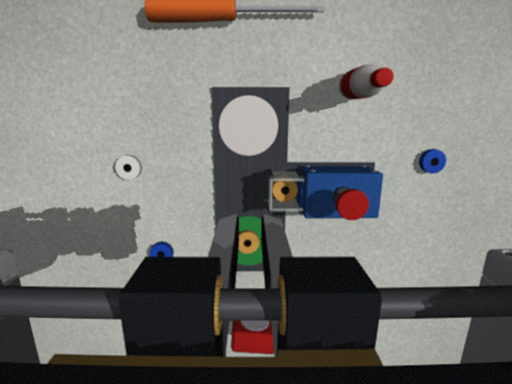

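The spacer is flat and lies within 2 mm of the pad's centre. The plunger is up, two spacers remain in the magazine, the bystanders haven't moved, and the arm is clear.

```bash
python3 -m pendant '[[[0,0,0],[0,0,0],0.15],[[0,0,0],[0,0,0],0.15],[[0,0,0],[0,0,0],0.15]]'; python3 -c "
from station import *
print(sign_off())"
```

```text
clock: 10.25
eef_pos: [510.5, 85.2, 399.2]
tcp_rot: [[0.973, -0.232, -0.003], [-0.232, -0.973, -0.001], [-0.003, 0.002, -1.0]]
ft_force: [1.1, -0.8, -0.4]
opening: 14.2
the job is handed in; nothing more can be done
None
```

The job is done and handed in at about 10 s of the 45 s allowed. I pressed the plunger once to its stop, where the TCP held at 267 mm while the force rose to 27 N, and then let it spring back up. One spacer came out, and I nudged it with the part-open fingertips (14 mm apart) onto the green pad without gripping it.

My last checks, from the side and wrist cameras:
- **Spacer:** it lies flat at about (489, −5) mm. The pad's centre is at (490, −6.5) mm, so it is about 2 mm off, with 21 mm allowed.
- **Magazine and plunger:** the stack in the magazine dropped a step as expected, and the plunger is up.
- **Surroundings:** nothing around the feeder looks moved, judged by eye from the pictures.
- **Robot:** the arm is clear, with about 1 N at the wrist, which is sensor noise.

No check failed. One reading disagreed: the last wrist view put the green pad's centre 3 mm off in x, because the fingers hid part of the pad. The top camera was blocked by the arm when I used it after the press, so I did not use it for the final check.

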